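# Rebalance a loaded centrifuge rotor

### The job

The centrifuge rotor was loaded out of balance: its six wells hold two small amber bottles, two tall white bottles and two squat black-lidded jars, but none sits opposite its twin. Rearrange them until all six are fully down in the rotor again and each one is straight across the centre from its twin; the small steel tray is free for setting one down on the way. Keep them upright, lower each one rather than dropping it, and leave the beaker and the pipette where they are.

Things in the scene. Friction and masses are not known exactly. Their poses are not given: they have to be found in the camera images.
- rotor: six-place grey centrifuge rotor, 212 mm across, fixed. Origin: its centre at bench level. Flat deck at 62 mm. Six vertical wells, axes 72 mm from the centre, 60 degrees apart, the first on its own +x axis; each 43 mm wide, flared to 53 at the mouth, 32 deep: floor 30 mm above the origin, where a container's underside rests. Black knob on the centre, 32 wide, top 28 mm above the deck
- tray: small empty light-grey steel tray fixed on the bench beside the rotor, free as a place to set a container down for the moment: 130 mm along its x, 105 mm along its y, rim 12 mm high, walls 3 mm. Origin: centre of its underside; its flat inner floor is 3 mm above that
- bottle_a: small amber glass bottle with a white label, 69 mm high: body 37 mm across, its rounded shoulder narrowing to a slim red screw cap 19 mm across (the fingers meet a 36 mm cylinder up to 60 mm). 60 g. Twin: bottle_b. Origin: centre of its underside, z up along its axis. Stands in a rotor well at the start; grip it from above, at any yaw, 40 to 60 mm above its underside
- bottle_b: small amber glass bottle with a white label, 69 mm high: body 37 mm across, its rounded shoulder narrowing to a slim red screw cap 19 mm across (the fingers meet a 36 mm cylinder up to 60 mm). 60 g. Twin: bottle_a. Origin: centre of its underside, z up along its axis. Stands in a rotor well at the start; grip it from above, at any yaw, 40 to 60 mm above its underside
- tall_a: tall white plastic bottle, 90 mm high: body 36 mm across up to 62 mm above its underside, then a shoulder and a grey ribbed screw cap 29 mm across from 74 to 90 mm. 90 g. Twin: tall_b. Origin: centre of its underside, z up along its axis. Stands in a rotor well at the start; grip it from above, at any yaw, 40 to 60 mm above its underside
- tall_b: tall white plastic bottle, 90 mm high: body 36 mm across up to 62 mm above its underside, then a shoulder and a grey ribbed screw cap 29 mm across from 74 to 90 mm. 90 g. Twin: tall_a. Origin: centre of its underside, z up along its axis. Stands in a rotor well at the start; grip it from above, at any yaw, 40 to 60 mm above its underside
- jar_a: squat clear glass jar with a full-width black ribbed lid, 62 mm high: body 36 mm across, lid 38 mm across from 44 mm up to the top at 62 mm. 80 g. Twin: jar_b. Origin: centre of its underside, z up along its axis. Stands in a rotor well at the start; grip it from above, at any yaw, 40 to 60 mm above its underside
- jar_b: squat clear glass jar with a full-width black ribbed lid, 62 mm high: body 36 mm across, lid 38 mm across from 44 mm up to the top at 62 mm. 80 g. Twin: jar_a. Origin: centre of its underside, z up along its axis. Stands in a rotor well at the start; grip it from above, at any yaw, 40 to 60 mm above its underside
- beaker: empty glass beaker, 71 mm across and 92 mm high, standing behind the tray, not part of the job; origin: centre of its underside
- pipette: white hand pipette, 222 x 28 x 36 mm, lying to the left of the rotor, not part of the job; origin: middle of its underside, its long axis is its own y
Things that resemble listed ones, but are neither listed nor needed, are in the scene too. What is shaped like the tall_a but blue, green or purple is not meant.

How it is judged:
At the end, for the whole second after the job is handed in: All six stand in rotor wells, released and at rest: underside 25 to 36 mm above the rotor's origin (30 is fully down), 62 to 82 mm from its centre, within 0.12 rad of upright; the two of each kind in opposite wells (axes over 134.5 mm apart; opposite wells are 144 apart, others 125 at most) (z of bottle_a in the frame of rotor between 0.025 and 0.036 m and horizontal distance between bottle_a and rotor between 0.062 and 0.082 m and angle between each of bottle_a, bottle_b, tall_a, tall_b, jar_a, jar_b's own z axis and vertical below 0.12 rad and linear speed of each of bottle_a, bottle_b, tall_a, tall_b, jar_a, jar_b below 0.02 m/s and contact force between the fingers and bottle_a below 0.05 N and z of bottle_b in the frame of rotor between 0.025 and 0.036 m and horizontal distance between bottle_b and rotor between 0.062 and 0.082 m and contact force between the fingers and bottle_b below 0.05 N and z of tall_a in the frame of rotor between 0.025 and 0.036 m and horizontal distance between tall_a and rotor between 0.062 and 0.082 m and contact force between the fingers and tall_a below 0.05 N and z of tall_b in the frame of rotor between 0.025 and 0.036 m and horizontal distance between tall_b and rotor between 0.062 and 0.082 m and contact force between the fingers and tall_b below 0.05 N and z of jar_a in the frame of rotor between 0.025 and 0.036 m and horizontal distance between jar_a and rotor between 0.062 and 0.082 m and contact force between the fingers and jar_a below 0.05 N and z of jar_b in the frame of rotor between 0.025 and 0.036 m and horizontal distance between jar_b and rotor between 0.062 and 0.082 m and contact force between the fingers and jar_b below 0.05 N and horizontal distance between bottle_a and bottle_b above 0.1345 m and horizontal distance between tall_a and tall_b above 0.1345 m and horizontal distance between jar_a and jar_b above 0.1345 m); the robot touches nothing.
It fails at once if a container is tipped over (more than about 30 degrees from upright) (angle between any of bottle_a, bottle_b, tall_a, tall_b, jar_a, jar_b's own z axis and vertical above 0.52 rad).
It fails at once if a container is dropped (falls freely by more than about 25 mm) ((linear speed of bottle_a above 0.7 m/s and contact force between the fingers and bottle_a below 0.01 N) or (linear speed of bottle_b above 0.7 m/s and contact force between the fingers and bottle_b below 0.01 N) or (linear speed of tall_a above 0.7 m/s and contact force between the fingers and tall_a below 0.01 N) or (linear speed of tall_b above 0.7 m/s and contact force between the fingers and tall_b below 0.01 N) or (linear speed of jar_a above 0.7 m/s and contact force between the fingers and jar_a below 0.01 N) or (linear speed of jar_b above 0.7 m/s and contact force between the fingers and jar_b below 0.01 N)).
It fails at once if the beaker or the pipette is shifted by more than 20 mm (distance of any of beaker, pipette from where it was at the start of the episode above 0.02 m).
It also fails if it takes over 96 s, if anything falls off the work surface, if the arm or the gripper's body presses on something with over 40 N, if the wrist force passes 120 N, or if a joint passes its speed limit or range.

### The arm

A 6-joint arm with a two-finger parallel gripper is mounted at the origin on a cart in front of the work surface, level with it; the furniture and walls round the work are solid. World frame = base frame: x ahead of the robot, y to its left, z up, the work surface at z = 0. Lengths are in m, angles in rad, forces in N, time in s.
With the tool pointing down it reaches from about 0.325 to 0.775 m from the base axis. Payload 5.5 kg.
Tool frame: the origin (TCP) lies on the mounting face of the last link; the fingertips stand 173 mm ahead of it and the grasp point (between the pads) lies 155 mm ahead of it; z points along the fingers, y is the line along which they close (so a half turn about z gives the same grasp; the last joint's range is limited). The gripper opens to 85 mm and grips with 20 to 120 N. Pads are 22 mm wide; open, the fingers measure 114 mm over their backs; the gripper's body (76 mm by 85 mm) begins 54 mm behind the grasp point. The pads swing forward as they close: fully open they stand 13 mm farther back than shut.
Start: joints at [-1.308, 0.091, 1.231, -0, 1.82, -0.057], TCP at [0.189, -0.57, 0.405] pointing down, gripper open.
Joint ranges: [-2.87, 2.87], [-0.86, 2.18], [0.17, 2.46], [-1.51, 4.65], [0.06, 2.69], [-2.65, 2.65]. Speed limits (rad/s): [2.57, 2.57, 3.01, 3.14, 3.14, 3.14].

### API

Orientations are given as a unit quaternion [x, y, z, w].
In Python, from workcell import sense, grab_frame, camera_model, hand_in, spot_in, silhouettes, tip_of gives the robot as it stands.
- The arm moves only by the shell command python3 -m creep 'ROWS' [OPENING]. ROWS is JSON, a list of rows, each a list of 4 numbers: the shift along the tool's x, y, z in m, then the turn about the tool's z in degrees. A call has 1 to 8 rows; each row shifts and turns the commanded pose from where the row before left it, along the tool's axes as they then stand; what a row does not reach is not made up. A row lasts 1/12 s, in which the tool goes at most 41.7 mm and 7.16 degrees, less where a joint would pass 70% of its speed; a pose out of reach is approached as far as the arm can. A call with a gripper value outside its range is refused whole. OPENING is the opening, from -1 (shut) to 1 (fully open), set as the call begins (- or left out, the last holds). The fingers move at their own pace and stop on an object; the grip force is fixed at half the most. Time passes only in rows, so rows that do not move let the fingers close. It gives the time, the measured TCP pose, the force, the opening and the grip force at its end, in the units of the state.
- sense(): the state, without advancing time (a new reading comes with each control period).
- grab_frame(name): name is "scene" or "top" or "wrist"; returns the picture (384x512x3 uint8, red, green, blue); there is no depth.
- camera_model(name): a dict with "K" (3x3 intrinsics, pixels), "pose" (4x4, takes a point from camera to world coordinates). Camera axes: x right, y down, z forward; pixel columns grow to the right and rows downward; lengths in m; the calibration is good to about 2 mm. A picture is of the moment at which its call begins: read the wrist's pose just before it. camera_model takes no time and is no camera call; for the wrist camera it gives the pose at the moment of the call.
- hand_in(): hands the job in; it is judged then, once.
Trained networks look in the newest picture that a camera, given by its name, has taken for a name from the list of things; names that differ only in an ending like _2 or _b are one class to them, and where a whole thing is asked for, a point or a joint stands for the part that bears it (a point fixed in the world has none). Each returns a list of dicts, best first, with "score" (0 to 1); they miss things now and then, are a little off and sometimes report something else, mostly with a low value. They report only what shows in the picture. A call takes as long as a camera call. They do not tell look-alikes from the thing itself.
- spot_in(camera, query): "rect" ([left, top, width, height] in pixels, round what is visible of it).
- silhouettes(camera, query): "mask" (384x512 bool, what is visible of it) and "rect" ([left, top, width, height] in pixels, round what is visible of it).
- tip_of(camera, query): "location" ([row, column] in pixels: a listed point, or the origin of a listed thing).
The state is a dict: "t": time; "joints": joint angles; "qd": joint speeds; "joint_torque": joint torques, N m; "position": TCP position; "orientation": TCP orientation; "wrist_force": force on the tool from outside, world axes, zero at the start; "moment": the same for the moment, N m; "gripper_width": finger opening in m; "grip_force": force on a finger pad.
Only numpy, scipy, OpenCV 4.12 (cv2) and the standard library are available. Lean on these libraries where they do the work, as an engineer would, in place of code of your own. Each camera call takes 0.05 s, during which the arm holds its last target. There are 200 camera calls.

## Working session

There is one attempt and no reset: what is moved stays moved. The work goes in short steps, Python scripts to look and compute and a shell command to move; the robot and the scene stay as the last step left them, time stands still between calls to the robot, and variables do not carry over. Pictures are saved under pics/ and viewed, at most 14 in all, crops included, and the job is handed in when it is done.

```bash
ls; mkdir -p pics; cat > h.py <<'E'
import numpy as np, cv2
from workcell import *
def proj(cam,P):
    m=camera_model(cam);T=np.linalg.inv(m["pose"]);p=T[:3,:3]@np.array(P,float)+T[:3,3];q=np.array(m["K"])@p;return q[:2]/q[2]
def ray(cam,u,v,z):
    m=camera_model(cam);T=np.array(m["pose"]);d=T[:3,:3]@np.linalg.inv(m["K"])@[u,v,1];o=T[:3,3];return o+d*(z-o[2])/d[2]
E
python3 - <<'E'
from h import *
for c in ("scene","top"):
    im=grab_frame(c);cv2.imwrite(f"pics/{c}0.png",cv2.resize(im[...,::-1],None,fx=1.5,fy=1.5))
    print(c,np.round(camera_model(c)["pose"],3).tolist(),np.round(camera_model(c)["K"],1).tolist())
for q,z in (("rotor",.062),("tray",.0),("bottle_a",.069+.03),("tall_a",.12),("jar_a",.092),("beaker",.09),("pipette",.02)):
    for r in silhouettes("top",q):
        ys,xs=np.nonzero(r["mask"]);c=xs.mean(),ys.mean()
        print(q,round(r["score"],2),r["rect"],np.round(c,1),np.round(ray("top",*c,z),3))
s=sense();print(s["t"],s["position"],s["orientation"],s["gripper_width"])
E
```

```text
pics
scene [[0.841, -0.421, 0.34, 0.253], [-0.541, -0.631, 0.556, -0.428], [-0.019, -0.652, -0.758, 0.779], [0.0, 0.0, 0.0, 1.0]] [[381.7, 0.0, 262.6], [0.0, 381.7, 189.0], [0.0, 0.0, 1.0]]
top [[-0.011, -0.986, 0.167, 0.398], [-1.0, 0.014, 0.016, 0.077], [-0.018, -0.166, -0.986, 1.162], [0.0, 0.0, 0.0, 1.0]] [[356.0, 0.0, 253.9], [0.0, 356.0, 192.3], [0.0, 0.0, 1.0]]
rotor 0.75 [147.5, 175.8, 60.2, 26.5] [171.2 188.2] [0.601 0.355 0.062]
rotor 0.73 [224.4, 179.7, 66.2, 67.7] [256.3 213. ] [0.519 0.088 0.062]
tray 0.86 [303.3, 192.1, 41.8, 41.0] [322.2 213.8] [ 0.52  -0.127  0.   ]
bottle_a 0.53 [237.6, 187.9, 14.3, 13.1] [243.4 192.9] [0.576 0.126 0.099]
bottle_a 0.49 [240.3, 227.0, 9.8, 12.5] [246.3 232.5] [0.457 0.118 0.099]
tall_a 0.64 [336.6, 264.3, 16.3, 13.0] [344.6 269.4] [ 0.347 -0.162  0.12 ]
tall_a 0.61 [326.1, 107.5, 17.0, 21.8] [334.3 118.9] [ 0.799 -0.155  0.12 ]
tall_a 0.57 [264.6, 226.6, 13.0, 13.8] [270.1 230.8] [0.46  0.048 0.12 ]
tall_a 0.46 [274.3, 204.0, 13.9, 11.6] [279.5 209.9] [0.521 0.019 0.12 ]
tall_a 0.43 [318.9, 246.6, 12.2, 12.8] [325.3 253.7] [ 0.392 -0.109  0.12 ]
jar_a 0.44 [228.7, 208.1, 13.3, 14.0] [232.9 213.2] [0.516 0.158 0.092]
beaker 0.96 [306.6, 139.2, 21.4, 26.1] [316.3 151.1] [ 0.706 -0.101  0.09 ]
pipette 0.81 [147.3, 177.1, 60.6, 24.9] [169.7 187.8] [0.61  0.371 0.02 ]
0.45 [ 0.18864421 -0.56959618  0.40460738] [ 9.87242456e-01  1.59224151e-01 -5.55581993e-06 -4.82535745e-05] 0.08523856408535938
```

View pics/top0.png

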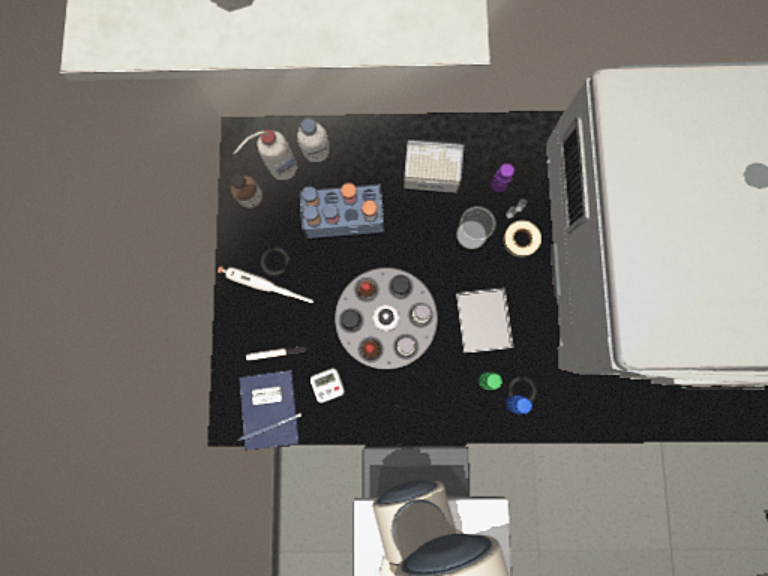

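View pics/scene0.png

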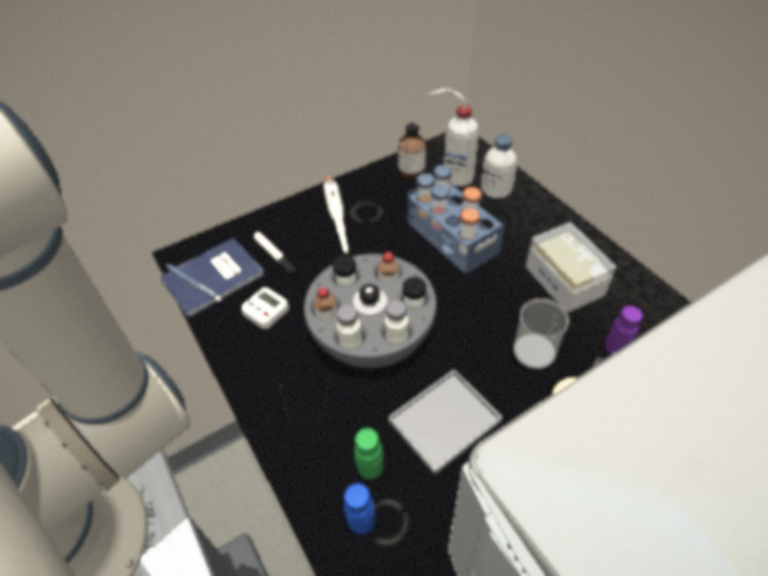

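The top view shows the rotor at about (386,317) in the enlarged picture. Going clockwise from upper right, its wells hold jar (400,285), tall (422,313), tall (405,346), amber (370,349), jar (350,320), amber (367,289). The tray is at (485,320), and green and blue look-alikes stand in front of it. I number those wells 0 to 5 in that order. The plan is amber from well 3 to the tray, jar from 4 to 3, tall from 2 to 4, then the amber from the tray to 2.

```bash
cat >> h.py <<'E'
def phi(s=None):
    q=(s or sense())["orientation"];return 2*np.degrees(np.arctan2(q[1],q[0]))
def go(x,y,z,ph=None):
    "print tool shifts to target TCP from now (translate in current axes), then turn"
    s=sense();p=np.array(s["position"]);a=np.radians(phi(s));d=np.array([x,y,z])-p
    tx=d[0]*np.cos(a)+d[1]*np.sin(a);ty=d[0]*np.sin(a)-d[1]*np.cos(a)
    t=0 if ph is None else -((ph-phi(s)+180)%360-180)
    print("t",round(s["t"],1),"shift mm",np.round(1000*np.array([tx,ty,-d[2]]),1),"turn",round(t,1),"phi",round(phi(s),1))
E
python3 - <<'E'
from h import *
print([np.round(ray("top",u/1.5,v/1.5,0),3)[:2] for u,v in ((560,368),(768,385),(551,140))])
s=sense();W=np.array(camera_model("wrist")["pose"]);print(np.round(W,3).tolist())
from scipy.spatial.transform import Rotation as R
r=R.from_quat(s["orientation"]).as_matrix();print(np.round(r,3).tolist(),np.round(r.T@(W[:3,3]-s["position"]),3),np.round(r.T@W[:3,:3],2).tolist())
go(.36,-.2,.405);go(.45,.08,.405,32)
E
```

```text
[array([ 0.416, -0.286]), array([ 0.376, -0.721]), array([ 0.935, -0.3  ])]
[[0.315, -0.914, -0.257, 0.253], [-0.949, -0.304, -0.085, -0.548], [-0.0, 0.27, -0.963, 0.374], [0.0, 0.0, 0.0, 1.0]]
[[0.949, 0.314, -0.0], [0.314, -0.949, 0.0], [0.0, -0.0, -1.0]] [ 0.068 -0.001  0.03 ] [[0.0, -0.96, -0.27], [1.0, 0.0, 0.0], [0.0, -0.27, 0.96]]
t 0.5 shift mm [ 278.9 -297.    -0.4] turn 0 phi 18.3
t 0.5 shift mm [ 4.523e+02 -5.345e+02 -4.000e-01] turn -13.7 phi 18.3
```

```bash
python3 -m creep '[[0.022,-0.0348,0,0],[0.022,-0.0348,0,0],[0.022,-0.0348,0,0],[0.022,-0.0348,0,0],[0.022,-0.0348,0,0],[0.022,-0.0348,0,0],[0.022,-0.0348,0,0],[0.022,-0.0348,0,0]]' 0.3
python3 -m creep '[[0.0274,-0.0257,0,0],[0.0274,-0.0257,0,0],[0.0274,-0.0257,0,0],[0.0274,-0.0257,0,0],[0.0274,-0.0257,0,0],[0.0274,-0.0257,0,0],[0.0274,-0.0257,0,0],[0.0274,-0.0257,0,0]]'
python3 -m creep '[[0.0274,-0.0257,0,0],[0.0274,-0.0257,0,0],[0,0,0,-7],[0,0,0,-6.7],[0,0,0,0],[0,0,0,0]]'
python3 - <<'E'
from h import *
im=grab_frame("wrist");cv2.imwrite("pics/w1.png",cv2.resize(im[...,::-1],None,fx=1.5,fy=1.5))
for q,z in (("rotor",.062),("bottle_a",.099),("tall_a",.12),("jar_a",.092)):
    for r in silhouettes("wrist",q):
        ys,xs=np.nonzero(r["mask"]);c=xs.mean(),ys.mean()
        print(q,round(r["score"],2),np.round(r["rect"]),np.round(c,1),np.round(ray("wrist",*c,z),3))
print(camera_model("wrist")["K"]);go(.45,.08,.405,32)
E
```

```text
t: 1.12
position: [0.2679, -0.2481, 0.4048]
orientation: [0.987, 0.159, 0.0, 0.0]
wrist_force: [1.4, 0.2, 0.3]
gripper_width: 0.0554
grip_force: 0.0
t: 1.78
position: [0.4119, 0.0162, 0.4051]
orientation: [0.987, 0.159, 0.001, 0.0]
wrist_force: [0.9, 0.1, 0.1]
gripper_width: 0.0557
grip_force: 0.0
t: 2.28
position: [0.4475, 0.0802, 0.4047]
orientation: [0.962, 0.274, 0.0, 0.0]
wrist_force: [0.3, -1.0, 0.2]
gripper_width: 0.0555
grip_force: 0.0
rotor 0.84 [171.   2. 245. 208.] [289.2  97.1] [0.519 0.09  0.062]
bottle_a 0.76 [206. 121.  39.  41.] [224.2 139.3] [0.463 0.119 0.099]
bottle_a 0.61 [272.   0.  48.  37.] [292.8  14.6] [0.567 0.123 0.099]
tall_a 0.84 [340. 115.  63.  50.] [372.3 139.3] [0.524 0.027 0.12 ]
tall_a 0.84 [385. 360.  38.  24.] [402.  372.6] [ 0.371 -0.122  0.12 ]
tall_a 0.71 [274. 154.  46.  60.] [296.6 183.4] [0.467 0.055 0.12 ]
jar_a 0.67 [341.  15.  64.  56.] [372.8  45.9] [0.583 0.06  0.092]
jar_a 0.6 [192.  23.  52.  56.] [217.4  51.6] [0.517 0.158 0.092]
[[344.95450739   0.         255.2898799 ]
 [  0.         344.95450739 192.10855343]
 [  0.           0.           1.        ]]
t 2.5 shift mm [ 2.4  1.1 -0.1] turn -0.1 phi 31.9
```

View pics/w1.png

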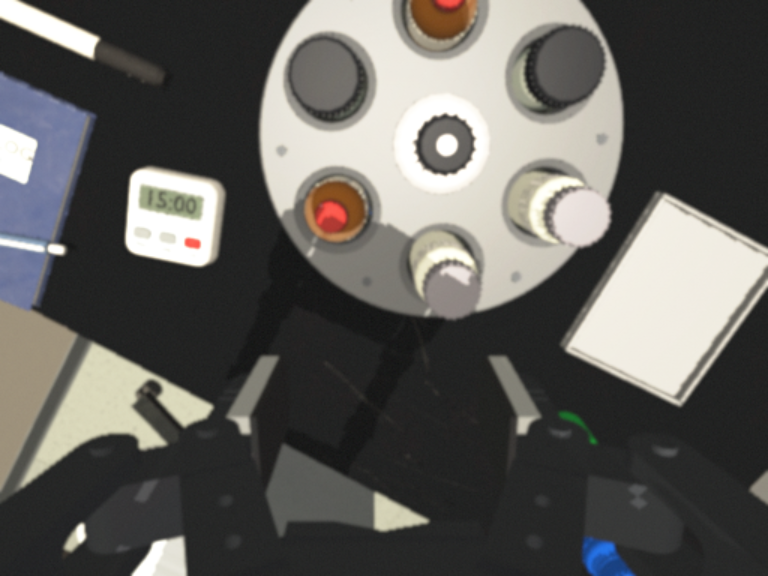

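The wrist picture shows every cap clearly. At 1.5x scale: tall (580,216) and (452,292), amber (331,215), jar lids (327,76) and (566,66), knob (446,145). I'll fit the rotor's centre and phase to these.

```bash
python3 - <<'E'
from h import *
from scipy.optimize import least_squares
pts=[(1,580,216,.12),(2,452,292,.12),(3,331,215,.099),(4,327,76,.092),(0,566,66,.092)]
W=[(k,ray("wrist",u/1.5,v/1.5,z)[:2]) for k,u,v,z in pts]
kn=ray("wrist",446/1.5,145/1.5,.09)[:2];print("knob",kn)
well=lambda p,k:p[:2]+.072*np.array([np.cos(p[2]-k*np.pi/3),np.sin(p[2]-k*np.pi/3)])
f=lambda p:np.concatenate([well(p,k)-w for k,w in W]+[p[:2]-kn])
r=least_squares(f,[.519,.089,np.radians(-28)]);print(r.x,np.degrees(r.x[2]),np.round(f(r.x)*1000,1))
for k in range(6):print(k,np.round(well(r.x,k),4),np.degrees(r.x[2])-60*k)
# tray corners z=.012 from wrist outer
c=[ray("wrist",u/1.5,v/1.5,.012)[:2] for u,v in ((660,192),(563,348),(682,404))];print(np.round(c,3),"tray c",(c[0]+c[2])/2)
w=well(r.x,3);go(*w,.405,152)
E
```

```text
knob [0.52150548 0.08741103]
[ 0.52182303  0.08769418 -0.45983072] -26.346359597498417 [-0.2  0.   0.8  0.3 -1.5 -0.6 -0.2  1.7  0.8 -1.8  0.3  0.3]
0 [0.5863 0.0557] -26.346359597498417
1 [0.5264 0.0158] -86.34635959749842
2 [0.4619 0.0478] -146.3463595974984
3 [0.4573 0.1196] -206.3463595974984
4 [0.5172 0.1595] -266.3463595974984
5 [0.5818 0.1276] -326.3463595974984
[[ 0.578 -0.064]
 [ 0.45  -0.077]
 [ 0.462 -0.184]] tray c [ 0.52021358 -0.12370854]
t 2.5 shift mm [ 29.6 -28.7  -0.1] turn -120.1 phi 31.9
```

```bash
python3 -m creep '[[0.0148,-0.01435,0,0],[0.0148,-0.01435,0,0],[0,0,0.01,-7.1],[0,0,0.01,-7.1],[0,0,0.01,-7.1],[0,0,0.01,-7.1],[0,0,0.01,-7.1],[0,0,0.01,-7.1]]' 0.3
python3 -m creep '[[0,0,0,-7.1],[0,0,0,-7.1],[0,0,0,-7.1],[0,0,0,-7.1],[0,0,0,-7.1],[0,0,0,-7.1],[0,0,0,-7.1],[0,0,0,-7.1]]'
python3 -m creep '[[0,0,0,-7.1],[0,0,0,-7.1],[0,0,0,-7.1],[0,0,0,-1],[0,0,0,0],[0,0,0,0]]'
python3 - <<'E'
from h import *
go(.4573,.1196,.240,153.7);print(sense()["joints"])
im=grab_frame("wrist");cv2.imwrite("pics/w2.png",cv2.resize(im[...,::-1],None,fx=1.5,fy=1.5))
print(proj("wrist",(.4573,.1196,.099))*1.5,proj("wrist",(.5218,.0877,.09))*1.5)
E
```

```text
t: 3.2
position: [0.4573, 0.1198, 0.3443]
orientation: [0.794, 0.608, 0.0, 0.0]
wrist_force: [0.7, 0.4, 1.1]
gripper_width: 0.0556
grip_force: 0.0
t: 3.87
position: [0.4573, 0.1198, 0.3448]
orientation: [0.409, 0.912, 0.0, 0.0]
wrist_force: [-0.3, -0.2, 0.3]
gripper_width: 0.0558
grip_force: 0.0
t: 4.37
position: [0.4574, 0.12, 0.3447]
orientation: [0.229, 0.973, 0.0, 0.0]
wrist_force: [0.1, 0.6, -0.4]
gripper_width: 0.0553
grip_force: 0.0
t 4.4 shift mm [-1.000e-01 -4.000e-01  1.047e+02] turn -0.2 phi 153.5
[ 1.84572268e-01 -2.58478000e-01  1.66696722e+00  4.75020229e-05
  1.73295571e+00 -9.23433179e-01]
[381.81472507 308.31333808] [382.19354593 442.24290249]
```

View pics/w2.png

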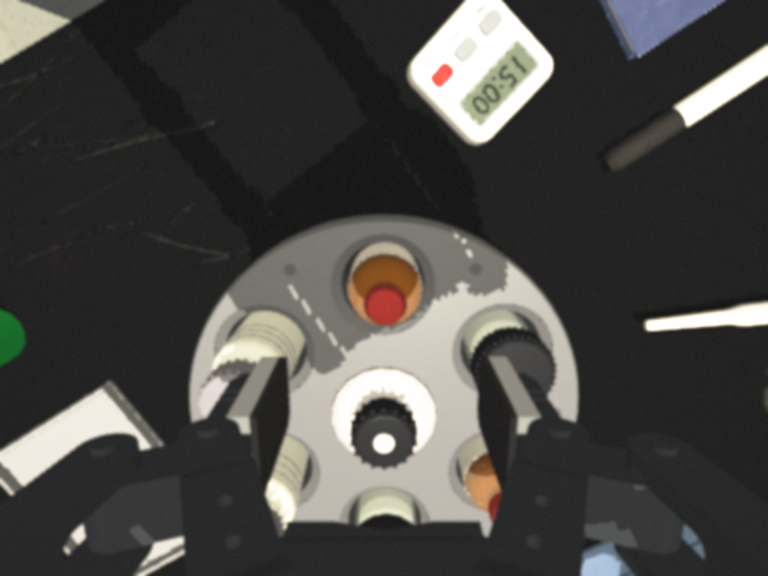

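The cap shows at (385,305) against a predicted (382,308), so the model is good to about 1 mm. Next I descend and grip.

```bash
python3 -m creep '[[0,0,0.02,0],[0,0,0.02,0],[0,0,0.02,0],[0,0,0.02,0],[0,0,0.015,0],[0,0,0.01,0],[0,0,0,0],[0,0,0,0]]' 0.3
python3 -m creep '[[0,0,0,0],[0,0,0,0],[0,0,0,0],[0,0,0,0],[0,0,0,0],[0,0,0,0]]' -1
```

```text
t: 5.08
position: [0.4574, 0.1201, 0.2397]
orientation: [0.228, 0.974, -0.0, -0.0]
wrist_force: [0.7, 1.0, 0.8]
gripper_width: 0.0556
grip_force: 0.0
t: 5.58
position: [0.4579, 0.1203, 0.2416]
orientation: [0.227, 0.974, 0.001, 0.002]
wrist_force: [1.3, -0.0, 5.6]
gripper_width: 0.034
grip_force: 60.2
```

```bash
python3 -m creep '[[0,0,-0.01,0],[0,0,-0.02,0],[0,0,-0.02,0],[0,0,-0.02,0],[0,0,-0.02,0],[0,0,-0.02,0],[0,0,-0.005,0]]' -1
python3 -m creep '[[-0.0205,-0.0239,0,0],[-0.0205,-0.0239,0,0],[-0.0205,-0.0239,0,0],[-0.0205,-0.0239,0,0],[-0.0205,-0.0239,0,0],[-0.0205,-0.0239,0,0],[-0.0205,-0.0239,0,0],[-0.0205,-0.0239,0,0]]'
python3 -m creep '[[0,0,0,0],[0,0,0,0]]'
python3 - <<'E'
from h import *
go(.52,-.124,.2155);cv2.imwrite("pics/w3.png",grab_frame("wrist")[...,::-1])
E
```

```text
t: 6.17
position: [0.4575, 0.1202, 0.3588]
orientation: [0.227, 0.974, 0.001, 0.002]
wrist_force: [1.0, 0.2, -1.2]
gripper_width: 0.0345
grip_force: 59.8
t: 6.83
position: [0.5198, -0.1255, 0.3538]
orientation: [0.227, 0.974, 0.0, -0.001]
wrist_force: [0.7, 0.3, 0.2]
gripper_width: 0.034
grip_force: 59.9
t: 7.0
position: [0.5198, -0.1253, 0.3534]
orientation: [0.229, 0.973, 0.0, -0.001]
wrist_force: [-0.4, -0.1, -0.8]
gripper_width: 0.034
grip_force: 60.0
t 7.0 shift mm [  0.4   1.3 137.9] turn 0 phi 153.6
```

View pics/w3.png

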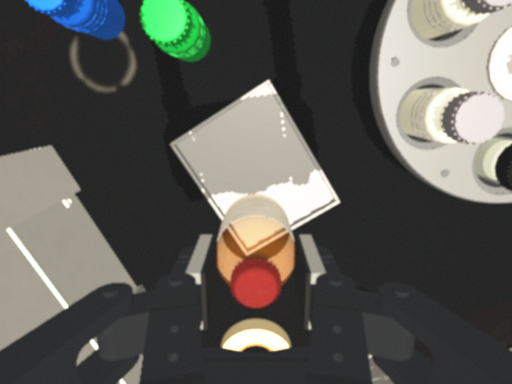

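```bash
python3 - <<'E'
from h import *
print([np.round(ray("wrist",u,v,.012),3)[:2] for u,v in ((172,146),(268,82),(339,202),(245,253))])
E
python3 -m creep '[[0,0.001,0.025,0],[0,0,0.03,0],[0,0,0.03,0],[0,0,0.025,0],[0,0,0.015,0],[0,0,0.006,0],[0,0,0,0],[0,0,0,0]]' -1
```

```text
[array([ 0.463, -0.18 ]), array([ 0.452, -0.078]), array([ 0.579, -0.065]), array([ 0.586, -0.168])]
t: 7.72
position: [0.5204, -0.1223, 0.2245]
orientation: [0.227, 0.974, 0.0, 0.0]
wrist_force: [1.1, 0.1, 0.0]
gripper_width: 0.0343
grip_force: 59.9
```

```bash
python3 -m creep '[[0,0,0.003,0],[0,0,0.003,0],[0,0,0.002,0],[0,0,0,0]]' -1
python3 -m creep '[[0,0,0.001,0],[0,0,0.001,0],[0,0,0.0,0]]' -1
```

```text
t: 8.05
position: [0.5202, -0.123, 0.2157]
orientation: [0.227, 0.974, -0.0, 0.0]
wrist_force: [0.1, -0.2, -0.5]
gripper_width: 0.0345
grip_force: 59.9
t: 8.3
position: [0.5203, -0.1231, 0.2146]
orientation: [0.227, 0.974, -0.0, 0.0]
wrist_force: [-1.3, 0.3, 4.6]
gripper_width: 0.034
grip_force: 60.4
```

```bash
python3 -m creep '[[0,0,0,0],[0,0,0,0],[0,0,0,0],[0,0,0,0],[0,0,-0.01,0],[0,0,-0.03,0],[0,0,-0.04,0],[0,0,-0.04,0]]' 0.3
python3 -m creep '[[0.016,0.0315,-0.01,0],[0.016,0.0315,0,0],[0.016,0.0315,0,0],[0.016,0.0315,0,0],[0.016,0.0315,0,0],[0.016,0.0315,0,0],[0.016,0.0315,0,0],[0.016,0.0315,0,0]]'
python3 -m creep '[[0,0,0,7.1],[0,0,0,7.1],[0,0,0,7.1],[0,0,0,7.1],[0,0,0,7.1],[0,0,0,7.1],[0,0,0,7.1],[0,0,0,7.1]]'
python3 -m creep '[[0,0,0,3.2],[0,0,0,0],[0,0,0,0]]'
python3 - <<'E'
from h import *
go(.5172,.1595,.24,93.7);im=grab_frame("wrist");cv2.imwrite("pics/w4.png",im[...,::-1])
print(proj("wrist",(.5172,.1595,.092)),proj("wrist",(.5218,.0877,.09)))
E
```

```text
t: 8.97
position: [0.5198, -0.1228, 0.3346]
orientation: [0.227, 0.974, 0.0, -0.001]
wrist_force: [0.0, -0.1, 0.2]
gripper_width: 0.0553
grip_force: 0.0
t: 9.63
position: [0.5165, 0.1614, 0.3447]
orientation: [0.227, 0.974, 0.0, 0.001]
wrist_force: [0.5, 0.1, 0.4]
gripper_width: 0.0555
grip_force: 0.0
t: 10.3
position: [0.5169, 0.1596, 0.3445]
orientation: [0.665, 0.746, 0.0, 0.0]
wrist_force: [0.5, 0.1, -0.4]
gripper_width: 0.0555
grip_force: 0.0
t: 10.55
position: [0.517, 0.1596, 0.3443]
orientation: [0.683, 0.73, 0.0, 0.0]
wrist_force: [-0.1, 0.5, 0.6]
gripper_width: 0.0556
grip_force: 0.0
t 10.6 shift mm [-1.000e-01  2.000e-01  1.043e+02] turn 0.1 phi 93.8
[256.62746953 201.95373547] [256.1027054 294.6700019]
```

View pics/w4.png

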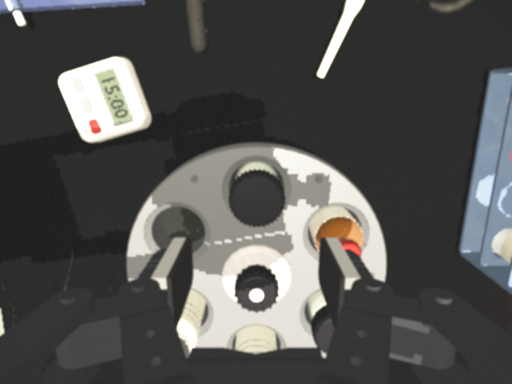

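```bash
python3 -m creep '[[0,0,0.02,0],[0,0,0.02,0],[0,0,0.02,0],[0,0,0.02,0],[0,0,0.015,0],[0,0,0.009,0],[0,0,0,0],[0,0,0,0]]' 0.3
python3 -m creep '[[0,0,0,0],[0,0,0,0],[0,0,0,0],[0,0,0,0],[0,0,0,0],[0,0,0,0]]' -1
python3 -m creep '[[0,0,-0.01,0],[0,0,-0.02,0],[0,0,-0.02,0],[0,0,-0.02,0],[0,0,-0.02,0],[0,0,0,0]]' -1
python3 -m creep '[[-0.018,-0.0312,0,0],[-0.018,-0.0312,0,0],[0,0,0,-7.1],[0,0,0,-7.1],[0,0,0,-7.1],[0,0,0,-7.1],[0,0,0,-7.1],[0,0,0,-7.1]]'
python3 -m creep '[[0,0,0,-7.1],[0,0,0,-7.1],[0,0,0,-3.2],[0,0,0,0],[0,0,0,0]]'
python3 - <<'E'
from h import *
go(.4573,.1196,.24,153.7);im=grab_frame("wrist");cv2.imwrite("pics/w5.png",im[...,::-1])
E
```

```text
t: 11.27
position: [0.517, 0.1596, 0.2399]
orientation: [0.684, 0.73, -0.0, -0.0]
wrist_force: [0.6, 0.9, 0.6]
gripper_width: 0.0553
grip_force: 0.0
t: 11.77
position: [0.5175, 0.1598, 0.2417]
orientation: [0.684, 0.73, 0.001, 0.001]
wrist_force: [-0.1, 0.7, 5.1]
gripper_width: 0.0363
grip_force: 60.3
t: 12.27
position: [0.5174, 0.1597, 0.3351]
orientation: [0.684, 0.73, 0.003, 0.002]
wrist_force: [0.7, -0.1, 0.1]
gripper_width: 0.0362
grip_force: 60.0
t: 12.93
position: [0.4568, 0.1196, 0.3288]
orientation: [0.369, 0.929, -0.0, -0.001]
wrist_force: [0.2, -0.1, -1.1]
gripper_width: 0.0361
grip_force: 60.4
t: 13.35
position: [0.4569, 0.1196, 0.329]
orientation: [0.228, 0.974, -0.0, -0.001]
wrist_force: [-0.5, 0.3, -0.9]
gripper_width: 0.0359
grip_force: 60.3
t 13.3 shift mm [-0.3  0.1 89. ] turn -0.1 phi 153.6
```

View pics/w5.png

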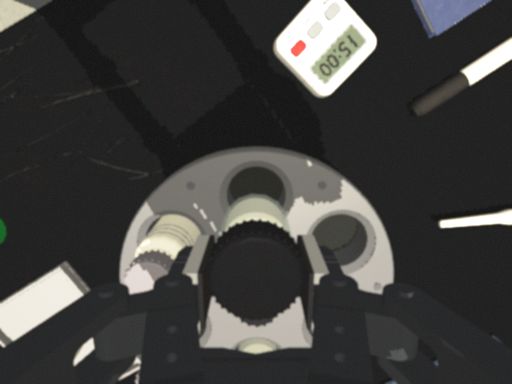

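```bash
python3 -m creep '[[0,0,0.02,0],[0,0,0.015,0],[0,0,0.012,0],[0,0,0.008,0],[0,0,0.008,0],[0,0,0.008,0],[0,0,0,0]]' -1
python3 -m creep '[[0,0,0.005,0],[0,0,0.004,0],[0,0,0.003,0],[0,0,0,0]]' -1
```

```text
t: 13.98
position: [0.4568, 0.1196, 0.257]
orientation: [0.227, 0.974, -0.0, -0.001]
wrist_force: [0.1, -0.6, -1.0]
gripper_width: 0.0361
grip_force: 60.3
t: 14.32
position: [0.457, 0.1196, 0.2461]
orientation: [0.227, 0.974, -0.0, -0.0]
wrist_force: [0.2, 0.6, -1.2]
gripper_width: 0.0359
grip_force: 60.3
```

```bash
python3 -m creep '[[0,0,0.002,0],[0,0,0.002,0],[0,0,0.001,0],[0,0,0,0]]' -1
python3 -m creep '[[0,0,0.001,0],[0,0,0,0]]' -1
```

```text
t: 14.65
position: [0.4571, 0.1197, 0.2418]
orientation: [0.227, 0.974, 0.0, 0.0]
wrist_force: [0.4, -0.0, 0.6]
gripper_width: 0.0363
grip_force: 60.6
t: 14.82
position: [0.4572, 0.1196, 0.2417]
orientation: [0.227, 0.974, 0.0, 0.0]
wrist_force: [-2.3, -1.0, 4.8]
gripper_width: 0.0365
grip_force: 60.8
```

```bash
python3 -m creep '[[0,0,0,0],[0,0,0,0],[0,0,0,0],[0,0,0,0],[0,0,-0.01,0],[0,0,-0.025,0],[0,0,-0.035,0],[0,0,-0.035,0]]' 0.3
python3 -m creep '[[-0.018,-0.0311,0,0],[-0.018,-0.0311,0,0],[0,0,0,7.1],[0,0,0,7.1],[0,0,0,7.1],[0,0,0,7.1],[0,0,0,7.1],[0,0,0,7.1]]'
python3 -m creep '[[0,0,0,7.1],[0,0,0,7.1],[0,0,0,7.1],[0,0,0,7.1],[0,0,0,7.1],[0,0,0,7.1],[0,0,0,7.1],[0,0,0,7.1]]'
python3 -m creep '[[0,0,0,7.1],[0,0,0,7.1],[0,0,0,6.4],[0,0,0,0],[0,0,0,0]]'
python3 - <<'E'
from h import *
go(.4619,.0478,.24,33.7);im=grab_frame("wrist");cv2.imwrite("pics/w6.png",im[...,::-1])
print(proj("wrist",(.4619,.0478,.12)))
E
```

```text
t: 15.48
position: [0.4567, 0.1196, 0.3466]
orientation: [0.227, 0.974, -0.0, -0.001]
wrist_force: [0.7, -0.6, -0.5]
gripper_width: 0.0555
grip_force: 0.0
t: 16.15
position: [0.4618, 0.0479, 0.3465]
orientation: [0.568, 0.823, 0.0, 0.0]
wrist_force: [0.3, 0.6, 0.4]
gripper_width: 0.0556
grip_force: 0.0
t: 16.82
position: [0.4618, 0.0479, 0.3465]
orientation: [0.891, 0.454, 0.0, 0.0]
wrist_force: [0.0, -0.5, -0.1]
gripper_width: 0.0555
grip_force: 0.0
t: 17.23
position: [0.4618, 0.0479, 0.3463]
orientation: [0.957, 0.292, 0.0, 0.0]
wrist_force: [0.2, 0.5, 1.4]
gripper_width: 0.0556
grip_force: 0.0
t 17.2 shift mm [ -0.    0.2 106.3] turn 0.2 phi 33.9
[256.82526509 213.13629935]
```

View pics/w6.png

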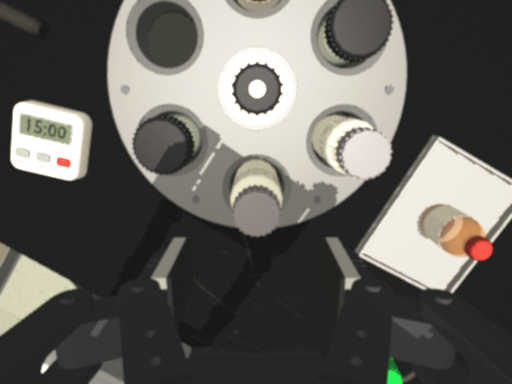

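```bash
python3 -m creep '[[0,0,0.02,0],[0,0,0.02,0],[0,0,0.02,0],[0,0,0.02,0],[0,0,0.016,0],[0,0,0.01,0],[0,0,0,0],[0,0,0,0]]' 0.3
python3 -m creep '[[0,0,0,0],[0,0,0,0],[0,0,0,0],[0,0,0,0],[0,0,0,0],[0,0,0,0]]' -1
python3 -m creep '[[0,0,-0.01,0],[0,0,-0.02,0],[0,0,-0.02,0],[0,0,-0.02,0],[0,0,-0.02,0],[0,0,-0.01,0],[0,0,0,0]]' -1
python3 -m creep '[[0.0271,-0.0155,0,0],[0.0271,-0.0155,0,0],[0.027,-0.0155,0,0],[0.027,-0.0155,0,0],[0,0,0,-7.1],[0,0,0,-7.1],[0,0,0,-7.1],[0,0,0,-7.1]]'
python3 -m creep '[[0,0,0,-7.1],[0,0,0,-7.1],[0,0,0,-7.1],[0,0,0,-7.1],[0,0,0,-3.1],[0,0,0,0],[0,0,0,0]]'
python3 - <<'E'
from h import *
go(.5172,.1595,.24,93.7);im=grab_frame("wrist");cv2.imwrite("pics/w7.png",im[...,::-1])
E
```

```text
t: 17.95
position: [0.4618, 0.0479, 0.2399]
orientation: [0.957, 0.291, -0.0, -0.0]
wrist_force: [0.7, -0.3, 0.2]
gripper_width: 0.0558
grip_force: 0.0
t: 18.45
position: [0.4624, 0.048, 0.2416]
orientation: [0.957, 0.29, 0.002, 0.0]
wrist_force: [0.3, -1.1, 5.9]
gripper_width: 0.0338
grip_force: 60.3
t: 19.03
position: [0.4621, 0.048, 0.3428]
orientation: [0.957, 0.29, 0.002, 0.001]
wrist_force: [-0.6, 0.2, -1.1]
gripper_width: 0.0342
grip_force: 59.8
t: 19.7
position: [0.5173, 0.1599, 0.3376]
orientation: [0.855, 0.519, -0.002, -0.0]
wrist_force: [-0.2, 0.3, 0.4]
gripper_width: 0.0337
grip_force: 59.9
t: 20.28
position: [0.5173, 0.1596, 0.3383]
orientation: [0.685, 0.728, -0.001, -0.001]
wrist_force: [0.1, 0.1, -0.5]
gripper_width: 0.0341
grip_force: 59.9
t 20.3 shift mm [-0.1 -0.1 98.3] turn -0.2 phi 93.5
```

View pics/w7.png

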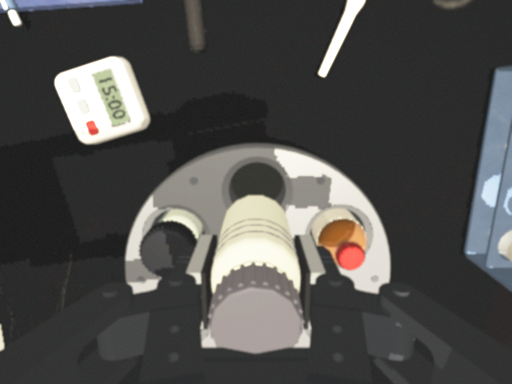

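The tall bottle hangs straight in front of empty well 4 at (257,185). Next I lower it.

```bash
python3 -m creep '[[0,0,0.02,0],[0,0,0.02,0],[0,0,0.012,0],[0,0,0.01,0],[0,0,0.01,0],[0,0,0.008,0],[0,0,0,0]]' -1
python3 -m creep '[[0,0,0.006,0],[0,0,0.005,0],[0,0,0.003,0],[0,0,0,0]]' -1
```

```text
t: 20.92
position: [0.517, 0.1595, 0.2577]
orientation: [0.685, 0.729, -0.001, -0.001]
wrist_force: [-0.4, -0.3, -0.4]
gripper_width: 0.0334
grip_force: 59.9
t: 21.25
position: [0.5173, 0.1596, 0.2451]
orientation: [0.684, 0.729, -0.0, -0.0]
wrist_force: [0.9, -0.1, -0.5]
gripper_width: 0.034
grip_force: 59.9
```

```bash
python3 -m creep '[[0,0,0.002,0],[0,0,0.001,0],[0,0,0.001,0],[0,0,0,0]]' -1
python3 -m creep '[[0,0,0.001,0],[0,0,0,0]]' -1
```

```text
t: 21.58
position: [0.5174, 0.1596, 0.2418]
orientation: [0.684, 0.729, 0.0, 0.0]
wrist_force: [0.2, 0.6, -0.7]
gripper_width: 0.0339
grip_force: 60.0
t: 21.75
position: [0.5174, 0.1596, 0.2417]
orientation: [0.684, 0.729, 0.0, 0.0]
wrist_force: [-1.9, -0.6, 4.5]
gripper_width: 0.034
grip_force: 60.4
```

```bash
python3 -m creep '[[0,0,0,0],[0,0,0,0],[0,0,0,0],[0,0,0,0],[0,0,-0.01,0],[0,0,-0.025,0],[0,0,-0.035,0],[0,0,-0.035,0]]' 0.3
python3 -m creep '[[-0.0353,-0.0019,0,0],[-0.0353,-0.0019,0,0],[-0.0353,-0.0019,0,0],[-0.0353,-0.0019,0,0],[-0.0353,-0.0019,0,0],[-0.0353,-0.0019,0,0],[-0.0353,-0.0019,0,0],[-0.0353,-0.0019,0,0]]'
python3 -m creep '[[0,0,0,0],[0,0,0,0]]'
python3 - <<'E'
from h import *
go(.5203,-.1231,.213);im=grab_frame("wrist");cv2.imwrite("pics/w8.png",im[...,::-1])
print(proj("wrist",(.5203,-.1231,.072)))
E
```

```text
t: 22.42
position: [0.517, 0.1595, 0.3465]
orientation: [0.684, 0.729, -0.001, -0.001]
wrist_force: [0.7, 0.2, 0.1]
gripper_width: 0.0555
grip_force: 0.0
t: 23.08
position: [0.5197, -0.1249, 0.3467]
orientation: [0.684, 0.729, 0.0, 0.001]
wrist_force: [0.7, 0.5, -0.2]
gripper_width: 0.0555
grip_force: 0.0
t: 23.25
position: [0.5198, -0.1249, 0.3462]
orientation: [0.686, 0.728, 0.0, 0.0]
wrist_force: [0.8, 0.2, 0.3]
gripper_width: 0.0554
grip_force: 0.0
t 23.2 shift mm [  1.8   0.6 133.2] turn 0 phi 93.4
[256.7511292  192.28350149]
```

View pics/w8.png

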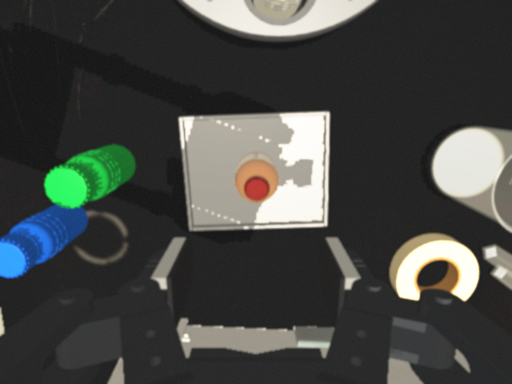

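```bash
python3 -m creep '[[0.003,0,0.025,0],[0,0,0.03,0],[0,0,0.03,0],[0,0,0.025,0],[0,0,0.015,0],[0,0,0.008,0],[0,0,0,0],[0,0,0,0]]' 0.3
python3 -m creep '[[0,0,0,0],[0,0,0,0],[0,0,0,0],[0,0,0,0],[0,0,0,0],[0,0,0,0]]' -1
python3 -m creep '[[0,0,-0.01,0],[0,0,-0.02,0],[0,0,-0.03,0],[0,0,-0.03,0],[0,0,-0.03,0],[0,0,-0.01,0],[0,0,0,0]]' -1
python3 -m creep '[[0.0344,-0.0097,0,0],[0.0344,-0.0097,0,0],[0.0344,-0.0097,0,0],[0.0344,-0.0097,0,0],[0.0344,-0.0097,0,0],[0,0,0,7.1],[0,0,0,7.1],[0,0,0,7.1]]'
python3 -m creep '[[0,0,0,7.1],[0,0,0,7.1],[0,0,0,7.1],[0,0,0,7.1],[0,0,0,7.1],[0,0,0,3],[0,0,0,0],[0,0,0,0]]'
python3 - <<'E'
from h import *
go(.4619,.0478,.24,33.7);im=grab_frame("wrist");cv2.imwrite("pics/w9.png",im[...,::-1])
E
```

```text
t: 23.97
position: [0.5202, -0.1194, 0.2135]
orientation: [0.684, 0.73, 0.0, 0.0]
wrist_force: [0.6, 0.2, 0.7]
gripper_width: 0.0554
grip_force: 0.0
t: 24.47
position: [0.5205, -0.1203, 0.215]
orientation: [0.684, 0.729, 0.001, 0.002]
wrist_force: [-1.5, 0.5, 6.1]
gripper_width: 0.034
grip_force: 59.9
t: 25.05
position: [0.5202, -0.1204, 0.3471]
orientation: [0.684, 0.729, 0.002, 0.003]
wrist_force: [-0.1, -0.1, 0.1]
gripper_width: 0.034
grip_force: 59.8
t: 25.72
position: [0.4601, 0.0492, 0.3403]
orientation: [0.809, 0.588, -0.001, -0.001]
wrist_force: [-1.0, -0.3, -1.0]
gripper_width: 0.0341
grip_force: 59.8
t: 26.38
position: [0.4605, 0.0483, 0.3409]
orientation: [0.956, 0.292, -0.001, -0.0]
wrist_force: [-0.2, -0.2, -0.6]
gripper_width: 0.0338
grip_force: 59.8
t 26.4 shift mm [  0.9   1.2 100.9] turn 0.2 phi 33.9
```

View pics/w9.png

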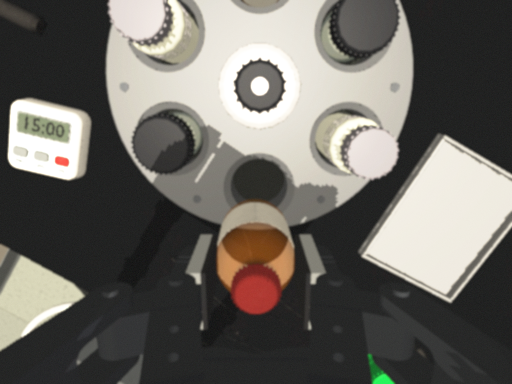

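The amber bottle hangs upright over empty well 2 at (259,185), and the others stand in place. I correct about 1 mm and lower it.

```bash
python3 -m creep '[[0.001,0.001,0.02,0],[0,0,0.02,0],[0,0,0.015,0],[0,0,0.01,0],[0,0,0.01,0],[0,0,0.008,0],[0,0,0,0]]' -1
python3 -m creep '[[0,0,0.006,0],[0,0,0.004,0],[0,0,0.003,0],[0,0,0,0]]' -1
```

```text
t: 27.02
position: [0.462, 0.0481, 0.2582]
orientation: [0.957, 0.291, -0.0, -0.0]
wrist_force: [2.1, -0.4, -1.3]
gripper_width: 0.034
grip_force: 60.0
t: 27.35
position: [0.462, 0.0481, 0.2463]
orientation: [0.957, 0.291, -0.0, -0.0]
wrist_force: [0.4, 0.4, -0.8]
gripper_width: 0.0344
grip_force: 60.0
```

```bash
python3 -m creep '[[0,0,0.002,0],[0,0,0.0015,0],[0,0,0.001,0],[0,0,0,0]]' -1
python3 -m creep '[[0,0,0.001,0],[0,0,0,0]]' -1
```

```text
t: 27.68
position: [0.462, 0.0481, 0.2422]
orientation: [0.957, 0.291, 0.0, 0.0]
wrist_force: [1.0, -0.1, -0.7]
gripper_width: 0.0342
grip_force: 60.4
t: 27.85
position: [0.4621, 0.0482, 0.2421]
orientation: [0.957, 0.291, 0.0, 0.0]
wrist_force: [-1.1, 0.1, 3.1]
gripper_width: 0.0341
grip_force: 60.8
```

```bash
python3 -m creep '[[0,0,0,0],[0,0,0,0],[0,0,0,0],[0,0,0,0],[0,0,-0.01,0],[0,0,-0.03,0],[0,0,-0.04,0],[0,0,-0.04,0]]' 0.3
python3 -m creep '[[-0.02,0.01,-0.04,0],[-0.01,0.01,-0.01,0],[0,0,0,0],[0,0,0,0],[0,0,0,0]]'
python3 - <<'E'
from h import *
w={0:(.5863,.0557,.092),1:(.5264,.0158,.12),2:(.4619,.0478,.099),3:(.4573,.1196,.092),4:(.5172,.1595,.12),5:(.5818,.1276,.099)}
im=grab_frame("wrist")[...,::-1].copy()
for k,p in w.items(): cv2.drawMarker(im,tuple(int(round(c)) for c in proj("wrist",p)),(255,255,0),0,8)
cv2.imwrite("pics/w10.png",cv2.resize(im,None,fx=1.5,fy=1.5))
s=grab_frame("scene");cv2.imwrite("pics/s1.png",cv2.resize(s[120:260,170:340,::-1],None,fx=4,fy=4))
E
```

```text
t: 28.52
position: [0.4615, 0.0481, 0.3622]
orientation: [0.957, 0.291, -0.001, -0.0]
wrist_force: [1.3, 0.1, 0.6]
gripper_width: 0.0554
grip_force: 0.0
t: 28.93
position: [0.4493, 0.0168, 0.4063]
orientation: [0.957, 0.291, -0.001, -0.001]
wrist_force: [-0.3, 0.6, -1.8]
gripper_width: 0.0557
grip_force: 0.0
```

View pics/w10.png

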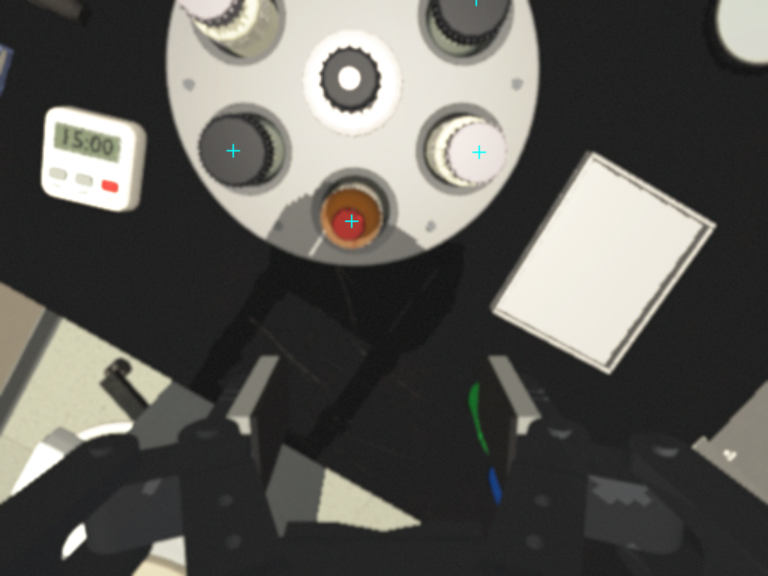

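View pics/s1.png

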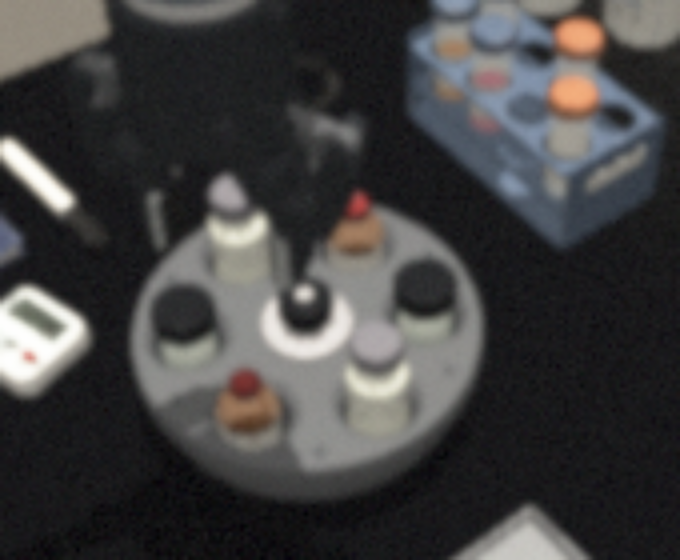

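Both pictures show all six seated. The jars at (185,320) and (425,295), the tall bottles at (240,240) and (378,380), and the ambers at (248,405) and (357,240) each stand opposite their twin. The caps lie on their predicted marks.

```bash
python3 -c "
from workcell import *
print(hand_in())"
```

```text
the job is handed in; nothing more can be done
None
```

The job is handed in at about 29 s of the 96 s allowed: all six containers are down in the rotor, each opposite its twin in the final pictures, and the beaker and pipette were never approached (the hand-in returned no verdict).

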